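# Dry a gel cassette

### The arm

A 7-joint arm with a two-finger parallel gripper is mounted at the origin on the work surface. World frame = base frame: x ahead of the robot, y to its left, z up, the work surface at z = 0. Lengths are in m, angles in rad, forces in N, time in s.
With the tool pointing down it reaches from about 0.35 to 0.9 m from the base axis. Payload 8.1 kg.
Tool frame: the origin (TCP) lies at the very end of the fingers, on their centre line; the grasp point (between the pads) lies 19 mm behind it; z points along the fingers, y is the line along which they close (so a half turn about z gives the same grasp; the last joint's range is limited). The gripper opens to 92 mm and grips with 3 to 60 N. Pads are 19 mm wide; open, the fingers measure 130 mm over their backs; the gripper's body (75 mm by 190 mm) begins 47 mm behind the grasp point.
Start: joints at [-1.326, 0.434, 0.025, 1.573, -0.012, 1.134, -0.075], TCP at [0.213, 0.588, 0.227] pointing down, gripper open.
Joint ranges: [-2.62, 2.62], [-0.44, 2.09], [-1.27, 1.32], [0.08, 2.57], [-1.32, 4.46], [0.12, 2], [-2.74, 2.74]. Speed limits (rad/s): [2.22, 2.22, 3.01, 3.01, 3.14, 3.14, 3.14].

### API

Orientations are given as a rotation vector (axis times angle).
In Python, from cell import arm gives the robot as it stands.
- The arm moves only by the tool carry_out, never from a script. Its argument "commands" is a list of rows, each a list of 7 numbers: the opening, from 0 (shut) to 1 (fully open), then the shift along the tool's x, y, z each as a share of 0.025 m, from -1 to 1, then the turn, a rotation vector about the tool's x, y, z each as a share of 0.1 rad, from -1 to 1. A call has 1 to 8 rows; each row shifts and turns the commanded pose from where the row before left it, along the tool's axes as they then stand; what a row does not reach is not made up. A row lasts 1/10 s, in which the tool goes at most 50 mm and 8.59 degrees, less where a joint would pass 70% of its speed; a pose out of reach is approached as far as the arm can. A call with a number of a shift or a turn outside -1 to 1 is refused whole. A call with a gripper value outside its range is refused whole. The fingers move at their own pace and stop on an object; "squeeze" is the grip in N (left out, the last holds). Time passes only in rows, so rows that do not move let the fingers close. It gives the time, the measured TCP pose, the force, the opening and the grip force at its end, in the units of the state.
- arm.observe(): the state, without advancing time (a new reading comes with each control period).
- arm.get_image(name): name is "scene" or "side" or "wrist"; returns a dict with "pixels" (480x640x3 uint8, red, green, blue), "range_z" (480x640 float32, m along the optical axis (not along the pixel's ray), 0 where there is no reading), "mtx" (3x3 intrinsics, pixels), "k1" (the pictures are not rectified: a ray, as slopes to the right and down, at radius r is drawn at 1 + k1 r^2 times it, then the intrinsics apply), "R" (3x3) and "t" (3): a world point X has camera coordinates R X + t; the wrist camera has in their place "tool_from_camera" (4x4, takes a point from camera to tool coordinates, whose origin is the TCP and whose axes are the flange's). Camera axes: x right, y down, z forward; pixel columns grow to the right and rows downward; lengths in m; the calibration is good to about 2 mm. A picture is of the moment at which its call begins: read the wrist's pose just before it.
- arm.sign_off(): hands the job in; it is judged then, once.
The state is a dict: "clock": time; "joints": joint angles; "dq": joint speeds; "joint_efforts": joint torques, N m; "position": TCP position; "ee_rot": TCP orientation; "force": force on the tool from outside, world axes, zero at the start; "ft_torque": the same for the moment, N m; "width": opening from 0.0 (shut) to 1.0 (fully open); "gripper_force": force on a finger pad.
Only numpy, scipy, OpenCV 4.12 (cv2) and the standard library are available. Lean on these libraries where they do the work, as an engineer would, in place of code of your own. Each camera call takes 0.05 s, during which the arm holds its last target. There are 200 camera calls.

### The job

Take the red gel cassette from the blue draining stand and stand it on edge in the free slot of the drying rack, the one marked green, lowered all the way in and not dropped. Then turn the red handle of the fan switch clockwise to its stop at the green mark. Leave the two ivory cassettes and everything else on the bench as they are.

Things in the scene. Friction and masses are not known exactly. Their poses are not given: they have to be found in the camera images.
- cassette: Red gel cassette, a rigid plate 100 mm wide and tall, 10 mm thick, 0.14 kg, blue window on both faces. Origin at its centre; x normal to its faces, y along its width, z to its upper edge. It starts leaning in the stand, z 35 degrees from vertical, upper edge towards the middle of the bench; its upper 50 mm is free on both faces.
- stand: Fixed draining stand: steel base 120 x 120 x 8 mm, blue ledge, and a blue backrest 6 mm thick under the cassette's underneath face, covering its lower 45 mm and 90 mm of its width. Origin: centre of the underside; x points horizontally from the cassette's upper to its lower edge; the cassette's centre starts near (1, 0, 61) mm.
- rack: Fixed drying rack: white plinth 190 (x) x 150 (y) x 25 mm, grey toothed rails at y = +-48 mm. Slots along y at x = -45, 0, +45 mm, 16 mm wide between teeth whose straight sides rise 38 mm over the plinth, with 45 degree pointed tops to 53 mm; open between the rails (84 mm). Each slot is 108 mm long inside end walls 30 mm high. Origin: centre of the underside.
- free_slot: Green marker of the free slot: green strip on the slot's floor, green tabs at both ends. Origin on the slot's floor (plinth top, 25 mm above the bench) at the middle of its length and width; x across the slot, y along it, z up. A fully seated cassette has its centre 50 mm above this origin.
- parked_a: Ivory cassette of the same size and frame, standing in one of the other slots; leave it there.
- parked_b: Second ivory cassette of the same size and frame, standing in the remaining slot; leave it there.
- switch_box: Fixed grey fan switch box 100 x 100 x 45 mm with a yellow disc on top. Origin: centre of its underside. White (off) mark at its +x direction, green (on) mark 60 degrees clockwise from it.
- switch (a joint): Angle of the red fan handle: 0 off (bar along the box's x axis, white pointer at the white mark), grows clockwise from above, stop at 1.05 rad = on (green mark). Friction (0.1 N m) holds it. The handle is a bar 60 mm long, 14 mm wide, 30 mm tall, 55 to 85 mm above the bench, turning about the vertical axis through the box's centre.
- switch_grip (a point): On the handle's turning axis, 73 mm above the bench, in the middle of the bar; its x axis runs along the bar to the white pointer.
- bottle_a: White bottle with black cap, 56 mm diameter, 130 mm tall; leave it. Origin at its underside.
- bottle_b: Glass bottle with yellow cap, 60 mm diameter, 140 mm tall; leave it. Origin at its underside.
- beaker: Clear plastic beaker, 64 mm diameter, 80 mm tall; leave it. Origin at its underside.
- tube_rack: Green tube rack block 75 x 120 x 45 mm; leave it. Origin at its underside.
- comb: Green gel comb lying flat, 90 mm long, 12 mm high; leave it. Origin at its underside.
Not all that is in view belongs to the job. Several things have the shape of the switch_box; the one meant has the colours described above.

How it is judged:
On the way, in this order (a step that is already met when the one before it is completed fails the run):
1. the red cassette stands fully home in the green-marked slot, let go (x of cassette in the frame of free_slot between -0.01 and 0.01 m and y of cassette in the frame of free_slot between -0.01 and 0.01 m and z of cassette in the frame of free_slot between 0.042 and 0.056 m and angle between cassette's own z axis and vertical below 0.2 rad and angle between the x axis of cassette and the x axis of free_slot, either way round below 0.25 rad and contact force between the fingers and cassette below 0.1 N), for 0.3 s.
2. the fan switch is turned on (value of joint switch above 0.95 rad), for 0.2 s.
At the end, for the whole second after the job is handed in: Red cassette at rest, let go, in the green slot: centre within 10 mm of the slot's middle, 42-56 mm over its floor, upright within 0.2 rad, along the slot within 0.25 rad; handle past 0.95 rad; ivory cassettes within 15 mm of their places, upright within 0.2 rad (all of step 1 and linear speed of cassette below 0.02 m/s and value of joint switch above 0.95 rad and distance of each of parked_a, parked_b from where it was at the start of the episode below 0.015 m and angle between each of parked_a, parked_b's own z axis and vertical below 0.2 rad); the robot touches nothing.
It fails at once if the red cassette is dropped: it moves faster than 0.6 m/s while no finger touches it (contact force between the fingers and cassette below 0.1 N and linear speed of cassette above 0.6 m/s).
It fails at once if an ivory cassette is moved by more than 20 mm (distance of any of parked_a, parked_b from where it was at the start of the episode above 0.02 m).
It fails at once if a bottle, the beaker, the tube rack or the comb is moved by more than 30 mm (distance of any of bottle_a, bottle_b, beaker, tube_rack, comb from where it was at the start of the episode above 0.03 m).
It also fails if it takes over 54 s, if anything falls off the work surface, if the arm or the gripper's body presses on something with over 40 N, if the wrist force passes 120 N, or if a joint passes its speed limit or range.

## Working session

There is one attempt and no reset: what is moved stays moved. The work goes in short steps, Python scripts to look and compute and a tool call to move; the robot and the scene stay as the last step left them, time stands still between calls to the robot, and variables do not carry over. Pictures are saved under pics/ and viewed, at most 10 in all, crops included, and the job is handed in when it is done.

Besides the shell and the picture viewer there is one more tool, called after ">>>" by a JSON object that holds its "name" and its "arguments", one argument or row to a line. carry_out: Moves the arm, as the interface text tells. Shift numbers are shares of 0.025 m and turn numbers shares of 0.1 rad, none past 1 either way. Its arguments: {"type":"object","properties":{"commands":{"type":"array"},"squeeze":{"type":"number"}},"required":["commands"]}

```bash
mkdir -p pics; cat > h.py <<'E'
import numpy as np, cv2, pickle
from cell import arm
def grab(n):
    s=arm.observe(); d=arm.get_image(n); d=dict(d)
    d['state']=s
    pickle.dump(d,open(f'{n}.pkl','wb')); return d
def load(n): return pickle.load(open(f'{n}.pkl','rb'))
def cloud(d):
    K=np.array(d['mtx']); u,v=np.meshgrid(np.arange(640),np.arange(480))
    p=cv2.undistortPoints(np.stack([u,v],-1).reshape(-1,1,2).astype(float),K,np.array([d['k1'],0,0,0,0.])).reshape(480,640,2)
    z=d['range_z'][...,None]
    P=np.concatenate([p*z,z],-1)
    if 'R' in d: W=(P-np.array(d['t']))@np.array(d['R'])
    else:
        T=np.array(d['tool_from_camera']); W=P@T[:3,:3].T+T[:3,3]
        R=cv2.Rodrigues(np.array(d['state']['ee_rot'],float))[0]; W=W@R.T+np.array(d['state']['position'])
    W[d['range_z']<=0]=np.nan
    return W
def save(d,name): cv2.imwrite(f'pics/{name}.png',d['pixels'][...,::-1])
E
python3 - <<'E'
from h import *
for n in('scene','side'):
    d=grab(n); save(d,n+'0')
print(arm.observe())
E
```

```text
{'clock': 0.1, 'joints': array([-1.32556365,  0.43513869,  0.0249985 ,  1.57399314, -0.01159421,
        1.13401386, -0.07510665]), 'dq': array([ 0.0004092 , -0.00385326, -0.00174697, -0.00154022,  0.00164386,
       -0.00132808, -0.00183503]), 'joint_efforts': array([ 4.29433931e-03, -6.69122815e+01,  9.88750979e-01, -3.15145040e+01,
       -6.03194302e-02,  3.72758531e-02,  5.21622655e-05]), 'position': array([0.21294772, 0.5871181 , 0.22603784]), 'ee_rot': array([-5.43755111e-01, -3.09407423e+00,  2.20606859e-03]), 'force': array([ 0.3059528 ,  0.37873952, -0.08935026]), 'ft_torque': array([0.00788447, 0.00649243, 0.03318488]), 'gripper_force': 0.0, 'width': 1.0026953403106857}
```

View pics/scene0.png

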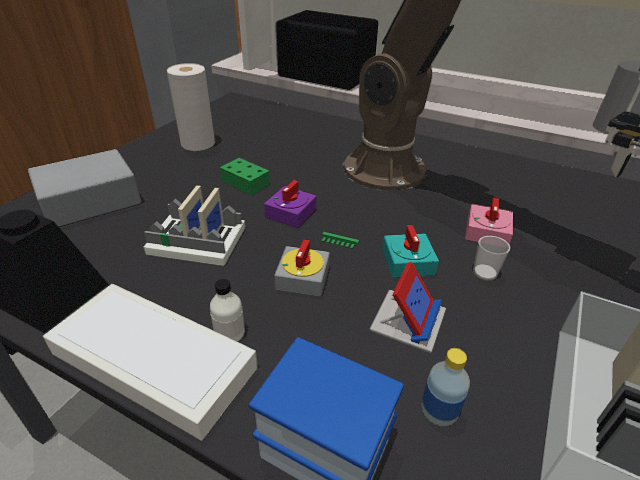

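View pics/side0.png

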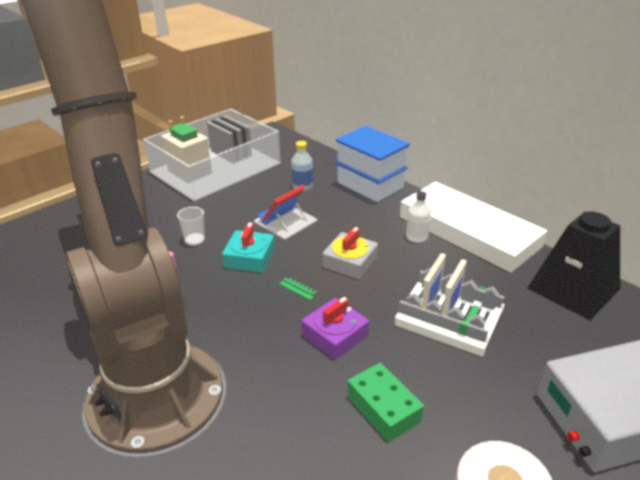

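The scene view shows the red cassette leaning at (414,300), the rack at (197,235) with its free slot at the left end (green at (165,240)), and the grey switch box with the yellow disc at (303,265). The side view shows the cassette at (283,205), the green slot at (470,318) and the switch at (350,248).

```bash
cat > m.py <<'E'
from h import *
def roi(d,W,box):
    x0,y0,x1,y1=box; return d['pixels'][y0:y1,x0:x1].astype(int),W[y0:y1,x0:x1]
def desc(n,P):
    P=P[~np.isnan(P).any(1)]
    c=np.median(P,0); print(n,len(P),'med',c.round(4),'lo',np.percentile(P,2,0).round(3),'hi',np.percentile(P,98,0).round(3)); return P
def plane(P):
    for _ in range(5):
        c=P.mean(0); U,S,V=np.linalg.svd(P-c,full_matrices=False); r=(P-c)@V[2]; P=P[abs(r)<max(2*r.std(),.001)]
    return c,V[2],r.std(),P
B={'scene':dict(cas=(385,255,450,350),rack=(140,180,250,268),sw=(270,235,335,298)),
   'side':dict(cas=(250,175,325,240),rack=(390,250,510,355),sw=(318,222,385,280))}
for n in('scene','side'):
    d=load(n);W=cloud(d)
    print(n)
    c,w=roi(d,W,B[n]['cas']);r,g,b=c[...,0],c[...,1],c[...,2]
    P=desc('casred',w[(r>110)&(r>2*g)&(r>2*b)])
    o,N,s,P=plane(P[:]);print(' plane',o.round(4),N.round(3),s)
    m=(abs(c.max(-1)-c.min(-1))<30)&(c.min(-1)>100); P=w[m];P=P[abs(P[:,2]-.008)<.006]
    desc('standbase',P)
    if len(P)>20: print(cv2.minAreaRect((P[:,:2]*1000).astype(np.float32)))
    c,w=roi(d,W,B[n]['rack']);r,g,b=c[...,0],c[...,1],c[...,2]
    P=w[~np.isnan(w).any(-1)]
    Q=P[(P[:,2]>.015)&(P[:,2]<.032)];desc('plinth',Q);print(cv2.minAreaRect((Q[:,:2]*1000).astype(np.float32)))
    Q=P[(P[:,2]>.09)&(P[:,2]<.14)]
    desc('parked',Q)
    lab=cv2.kmeans(Q[:,:2].astype(np.float32),2,None,(3,50,1e-6),5,0)[1].ravel()
    for k in(0,1): print(cv2.minAreaRect((Q[lab==k][:,:2]*1000).astype(np.float32)),Q[lab==k].mean(0))
    P=desc('green',w[(g>1.5*r)&(g>1.3*b)&(g>60)])
    if n=='scene' or 1:
        q=P[P[:,2]<.03]; print(' strip',q.mean(0) if len(q) else '')
    c,w=roi(d,W,B[n]['sw']);r,g,b=c[...,0],c[...,1],c[...,2]
    P=desc('yellow',w[(r>150)&(g>120)&(b<80)])
    P=desc('handle',w[(r>110)&(r>2.5*g)&(r>2.5*b)]);P=P[P[:,2]>.08]
    if len(P)>5: print(cv2.minAreaRect((P[:,:2]*1000).astype(np.float32)))
    P=w[~np.isnan(w).any(-1)];Q=P[abs(P[:,2]-.045)<.004];print('box',cv2.minAreaRect((Q[:,:2]*1000).astype(np.float32)))
    desc('swgreen',w[(g>1.5*r)&(g>1.3*b)&(g>60)])
    desc('white',w[(c.min(-1)>170)])
E
python3 m.py
```

```text
scene
casred 787 med [0.5594 0.254  0.09  ] lo [0.501 0.236 0.025] hi [0.599 0.3   0.106]
 plane [0.5559 0.2652 0.0747] [-0.04   0.818  0.573] 0.0007252818999699182
standbase 1013 med [0.5745 0.2595 0.009 ] lo [0.499 0.209 0.006] hi [0.611 0.326 0.011]
((552.1163330078125, 266.8426818847656), (122.34937286376953, 118.03495788574219), 2.8677480220794678)
plinth 1541 med [ 0.5917 -0.2199  0.0258] lo [ 0.317 -0.353  0.016] hi [ 0.65  -0.155  0.031]
((499.3266296386719, -288.4459533691406), (343.1296081542969, 283.984130859375), 47.56302261352539)
parked 884 med [ 0.5591 -0.2422  0.1133] lo [ 0.501 -0.271  0.091] hi [ 0.605 -0.201  0.127]
((528.7047119140625, -245.99737548828125), (56.23918914794922, 56.503910064697266), 16.725339889526367) [ 0.52888731 -0.24309432  0.11250238]
((578.047119140625, -230.71170043945312), (47.02899932861328, 56.733192443847656), 15.96401309967041) [ 0.58082203 -0.22814089  0.11157623]
green 305 med [ 0.3206 -0.2926  0.0249] lo [ 0.306 -0.367  0.003] hi [ 0.633 -0.272  0.059]
 strip [ 0.33372274 -0.31395174  0.01531947]
yellow 567 med [0.5549 0.0344 0.049 ] 
[... 1694 characters left out ...]
lo [0.521 0.011 0.054] hi [0.56  0.028 0.087]
((538.40966796875, 18.71538543701172), (41.414485931396484, 12.686704635620117), 21.373756408691406)
box ((547.359619140625, 22.327041625976562), (103.86831665039062, 99.80985260009766), 17.396076202392578)
  return _methods._mean(a, axis=axis, dtype=dtype,
  ret = um.true_divide(
Traceback (most recent call last):
  File "m.py", line 37, in <module>
    desc('swgreen',w[(g>1.5*r)&(g>1.3*b)&(g>60)])
    ~~~~^^^^^^^^^^^^^^^^^^^^^^^^^^^^^^^^^^^^^^^^^
  File "m.py", line 6, in desc
    c=np.median(P,0); print(n,len(P),'med',c.round(4),'lo',np.percentile(P,2,0).round(3),'hi',np.percentile(P,98,0).round(3)); return P
                                                           ~~~~~~~~~~~~~^^^^^^^
IndexError: index -1 is out of bounds for axis 0 with size 0
```

```bash
cat > m2.py <<'E'
from h import *
from scipy.optimize import least_squares
C={n:cloud(load(n)) for n in('scene','side')}
PX={n:load(n)['pixels'].astype(int) for n in C}
def near(n,c,r,z0,z1):
    W=C[n]; m=(np.hypot(W[...,0]-c[0],W[...,1]-c[1])<r)&(W[...,2]>z0)&(W[...,2]<z1); return W[m],PX[n][m]
for n in C:
    P,_=near(n,(.549,-.24),.09,.1205,.135); r=cv2.minAreaRect((P[:,:2]*1000).astype(np.float32)); print(n,'tops',len(P),r,P[:,2].mean())
    P,_=near(n,(.555,-.265),.13,.012,.031); r=cv2.minAreaRect((P[:,:2]*1000).astype(np.float32)); print(n,'plinth',len(P),r)
    P,c=near(n,(.568,-.306),.09,.0,.08); P=P[(c[:,1]>1.4*c[:,0])&(c[:,1]>1.2*c[:,2])];r=cv2.minAreaRect((P[:,:2]*1000).astype(np.float32)); print(n,'green',len(P),r)
    for z in(.025,.035,.055):
        q=P[abs(P[:,2]-z)<.006]; print('  z',z,len(q),q.mean(0).round(4) if len(q) else '')
    P,c=near(n,(.5477,.024),.075,.040,.046); r=cv2.minAreaRect((P[:,:2]*1000).astype(np.float32)); print(n,'box',r)
    P,c=near(n,(.5477,.024),.04,.08,.09); r=cv2.minAreaRect((P[:,:2]*1000).astype(np.float32)); print(n,'handle',r)
    P,c=near(n,(.5477,.024),.06,.04,.09);q=P[c.min(1)>150];print('white',q.mean(0),len(q));q=P[(c[:,1]>1.3*c[:,0])&(c[:,1]>1.2*c[:,2])];print('grn',q.mean(0),len(q))
# clearance of gripper at grasp
psi=np.radians(2.8);xh=np.array([-np.sin(psi),np.cos(psi),0]);Z=np.array([0,0,1.])
s,c=np.sin(np.radians(35)),np.cos(np.radians(35))
z=-s*xh+c*Z; nrm=c*xh+s*Z; cen=np.array([.552,.268,.061])
tz=-z; ty=nrm; tx=np.cross(ty,tz); R=np.stack([tx,ty,tz],1)
print('R',R.round(3),'rv',cv2.Rodrigues(R)[0].ravel())
for lift in(0,.05,.1):
    tcp=cen+z*(.015+lift)
    for n in C:
        q=(C[n].reshape(-1,3)-tcp)@R; w=C[n].reshape(-1,3)
        m=(abs(q[:,0])<.05)&(abs(q[:,1])<.11)&(q[:,2]<-.055)&(q[:,2]>-.3)
        print(lift,tcp.round(3),n,'body hits',m.sum(),np.median(w[m],0) if m.any() else '')
E
python3 m2.py
```

```text
scene tops 299 ((550.8597412109375, -239.03546142578125), (101.5377426147461, 55.63494110107422), 18.11521339416504) 0.12507859445625016
scene plinth 1530 ((559.1166381835938, -258.6978454589844), (149.96414184570312, 191.9471893310547), 16.924203872680664)
scene green 101 ((590.6929931640625, -300.70294189453125), (92.18341064453125, 20.76259422302246), 19.601348876953125)
  z 0.025 15 [ 0.5746 -0.3032  0.0277]
  z 0.035 31 [ 0.628  -0.2853  0.0355]
  z 0.055 35 [ 0.6298 -0.2843  0.0549]
scene box ((547.9635620117188, 25.57468032836914), (102.60514831542969, 99.20159149169922), 16.893680572509766)
scene handle ((547.5595703125, 25.24866485595703), (60.491180419921875, 14.516792297363281), 11.584033966064453)
white [0.56410077 0.03363968 0.04810217] 256
grn [ 0.57588845 -0.00182314  0.05012848] 10
side tops 333 ((549.55859375, -240.43017578125), (101.98291015625, 56.13702392578125), 17.716691970825195) 0.12410745314363082
side plinth 2195 ((552.3773803710938, -263.7003173828125), (148.54554748535156, 190.42190551757812), 17.72767448425293)
side green 198 ((569.5512084960938, -303.722
[... 384 characters left out ...]
50946044922), 12.27867317199707)
white [0.53913121 0.01200532 0.04595627] 335
grn [nan nan nan] 0
R [[-0.999 -0.04  -0.028]
 [-0.049  0.818  0.573]
 [ 0.     0.574 -0.819]] rv [ 0.07286303 -2.98136657 -0.94002127]
0 [0.552 0.259 0.073] scene body hits 0 
0 [0.552 0.259 0.073] side body hits 0 
0.05 [0.554 0.231 0.114] scene body hits 0 
0.05 [0.554 0.231 0.114] side body hits 0 
0.1 [0.555 0.202 0.155] scene body hits 0 
0.1 [0.555 0.202 0.155] side body hits 0 m2.py:15: RuntimeWarning: Mean of empty slice.
  P,c=near(n,(.5477,.024),.06,.04,.09);q=P[c.min(1)>150];print('white',q.mean(0),len(q));q=P[(c[:,1]>1.3*c[:,0])&(c[:,1]>1.2*c[:,2])];print('grn',q.mean(0),len(q))
  ret = um.true_divide(
```

```bash
cat > plan.py <<'E'
from h import *
from scipy.spatial.transform import Rotation as Ro
def pose(): s=arm.observe(); return np.array(s['position'],float),Ro.from_rotvec(s['ee_rot'])
def rows(p1,R1,p0=None,R0=None,N=None):
    if p0 is None: p0,R0=pose()
    rv=(R0.inv()*R1).as_rotvec()
    if N is None: N=int(max(np.ceil(np.linalg.norm(rv)/.095),np.ceil(np.linalg.norm(p1-p0)/.024),1))
    while 1:
        r=rv/N; A=sum((R0*Ro.from_rotvec(r*k)).as_matrix() for k in range(N))
        d=np.linalg.solve(A,p1-p0)
        if abs(d).max()<=.025 and abs(r).max()<=.1: break
        N+=1
    print(N,'rows of',(d/.025).round(2).tolist()+(r/.1).round(2).tolist())
    return p1,R1
def down(yaw): # tool y at yaw (deg), tool z down
    a=np.radians(yaw); ty=np.array([np.cos(a),np.sin(a),0]);tz=np.array([0,0,-1.])
    return Ro.from_matrix(np.stack([np.cross(ty,tz),ty,tz],1))
psi=np.radians(2.8);xh=np.array([-np.sin(psi),np.cos(psi),0]);Z=np.array([0,0,1.])
s_,c_=np.sin(np.radians(35)),np.cos(np.radians(35))
cz=-s_*xh+c_*Z; cn=c_*xh+s_*Z; cen=np.array([.552,.268,.061])
RG=Ro.from_matrix(np.stack([np.cross(cn,-cz),cn,-cz],1))
slot=np.array([.570,-.304,.025]); RS=down(107.4)
sw=np.array([.548,.024,0]); 
E
python3 - <<'E'
from plan import *
rows(cen+cz*.145,RG)
E
```

```text
23 rows of [-0.71, -0.6, -0.11, -0.26, 0.05, -0.17]
```

>>> {"name": "carry_out", "arguments": {
  "commands": [
    [1,-0.71,-0.6,-0.11,-0.26,0.05,-0.17],
    [1,-0.71,-0.6,-0.11,-0.26,0.05,-0.17],
    [1,-0.71,-0.6,-0.11,-0.26,0.05,-0.17],
    [1,-0.71,-0.6,-0.11,-0.26,0.05,-0.17],
    [1,-0.71,-0.6,-0.11,-0.26,0.05,-0.17],
    [1,-0.71,-0.6,-0.11,-0.26,0.05,-0.17],
    [1,-0.71,-0.6,-0.11,-0.26,0.05,-0.17],
    [1,-0.71,-0.6,-0.11,-0.26,0.05,-0.17]
  ],
  "squeeze": 20
}}

```text
clock: 0.9
position: [0.3152, 0.4301, 0.2356]
ee_rot: [-0.328, -3.103, -0.333]
force: [0.5, 0.4, -0.5]
width: 1.0
gripper_force: 0.0
```

>>> {"name": "carry_out", "arguments": {
  "commands": [
    [1,-0.71,-0.6,-0.11,-0.26,0.05,-0.17],
    [1,-0.71,-0.6,-0.11,-0.26,0.05,-0.17],
    [1,-0.71,-0.6,-0.11,-0.26,0.05,-0.17],
    [1,-0.71,-0.6,-0.11,-0.26,0.05,-0.17],
    [1,-0.71,-0.6,-0.11,-0.26,0.05,-0.17],
    [1,-0.71,-0.6,-0.11,-0.26,0.05,-0.17],
    [1,-0.71,-0.6,-0.11,-0.26,0.05,-0.17],
    [1,-0.71,-0.6,-0.11,-0.26,0.05,-0.17]
  ]
}}

```text
clock: 1.7
position: [0.4375, 0.2901, 0.2171]
ee_rot: [-0.109, -3.063, -0.659]
force: [0.0, -0.1, 0.2]
width: 0.999
gripper_force: 0.0
```

>>> {"name": "carry_out", "arguments": {
  "commands": [
    [1,-0.71,-0.6,-0.11,-0.26,0.05,-0.17],
    [1,-0.71,-0.6,-0.11,-0.26,0.05,-0.17],
    [1,-0.71,-0.6,-0.11,-0.26,0.05,-0.17],
    [1,-0.71,-0.6,-0.11,-0.26,0.05,-0.17],
    [1,-0.71,-0.6,-0.11,-0.26,0.05,-0.17],
    [1,-0.71,-0.6,-0.11,-0.26,0.05,-0.17],
    [1,-0.71,-0.6,-0.11,-0.26,0.05,-0.17],
    [1,0,0,0,0,0,0]
  ]
}}

```text
clock: 2.5
position: [0.5616, 0.1842, 0.1804]
ee_rot: [0.075, -2.99, -0.931]
force: [-0.5, -0.3, -0.4]
width: 1.0
gripper_force: 0.0
```

```bash
python3 - <<'E'
from plan import *
print(*pose()[0],pose()[1].as_rotvec(),arm.observe()['joints'].round(2))
p,R=pose(); print('err',cen+cz*.145-p,(RG*R.inv()).as_rotvec())
d=grab('wrist'); save(d,'w1')
rows(cen+cz*.015,RG)
W=cloud(d);c=d['pixels'].astype(int)
m=(c[...,0]>110)&(c[...,0]>2*c[...,1])&(c[...,0]>2*c[...,2])&(np.linalg.norm(W-cen,axis=-1)<.09)
q=(W[m]-cen)@np.stack([cn,np.cross(cz,cn),cz],1)
print(m.sum(),np.percentile(q,[2,50,98],axis=0).round(4))
E
```

```text
0.5615858961733169 0.18417303986851774 0.18038406732365525 [ 0.07527767 -2.99024726 -0.93066464] [-0.12  0.46  0.1   1.84 -0.79  1.01  2.08]
err [-0.00552313  0.00075767 -0.00060702] [0.00725557 0.00608491 0.00033384]
6 rows of [0.03, -0.01, 0.87, -0.01, 0.01, 0.01]
1632 [[-0.0027 -0.0447 -0.0047]
 [ 0.0018  0.0096  0.0508]
 [ 0.0063  0.0522  0.0522]]
```

View pics/w1.png

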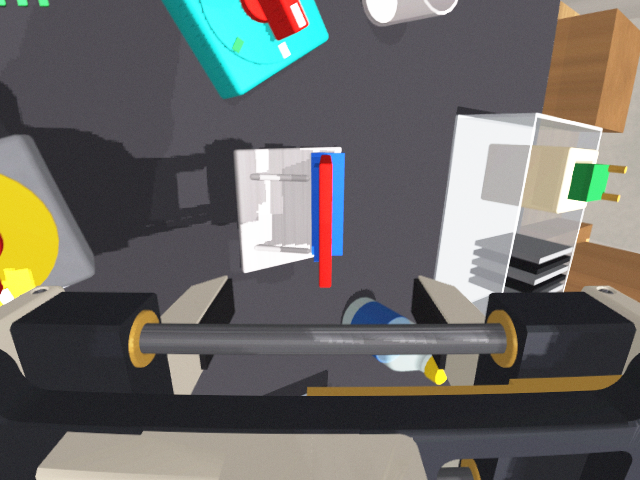

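The wrist view shows the cassette's upper edge, a red strip from (325,155) to (325,287), parallel to the pads and between the fingers. I'm descending with a small correction.

```bash
cat >> plan.py <<'E'
cen=cen+.0018*cn+.0037*np.cross(cz,cn)+.0015*cz
E
python3 - <<'E'
from plan import *
print(cen)
rows(cen+cz*.015,RG)
E
```

```text
[0.54827442 0.26843263 0.06326117]
6 rows of [0.05, 0.01, 0.86, -0.01, 0.01, 0.01]
```

>>> {"name": "carry_out", "arguments": {
  "commands": [
    [1,0.15,0.03,0.6,0,0,0],
    [1,0.15,0.03,0.9,-0.06,0.06,0.06],
    [1,0,0,0.9,0,0,0],
    [1,0,0,0.9,0,0,0],
    [1,0,0,0.8,0,0,0],
    [1,0,0,0.6,0,0,0],
    [1,0,0,0.46,0,0,0],
    [1,0,0,0,0,0,0]
  ]
}}

```text
clock: 3.35
position: [0.5468, 0.2637, 0.0767]
ee_rot: [0.078, -2.977, -0.939]
force: [0.6, -1.0, 0.7]
width: 1.0
gripper_force: 0.0
```

```bash
python3 - <<'E'
from plan import *
p,R=pose(); d=cen+cz*.015-p
print('err tool',R.inv().apply(d).round(4),(R.inv()*RG).as_rotvec().round(4),arm.observe()['force'])
E
```

```text
err tool [-0.0017 -0.0039 -0.0014] [ 0.0004 -0.0056  0.0021] [ 0.56979717 -1.03649135  0.7207947 ]
```

>>> {"name": "carry_out", "arguments": {
  "commands": [
    [1,-0.07,-0.15,-0.05,0,-0.05,0],
    [0,0,0,0,0,0,0],
    [0,0,0,0,0,0,0],
    [0,0,0,0,0,0,0],
    [0,0,0,0,0,0,0],
    [0,0,0,0,0,0,0],
    [0,0,0,0,0,0,0]
  ],
  "squeeze": 20
}}

```text
clock: 4.05
position: [0.5499, 0.2588, 0.0764]
ee_rot: [0.075, -2.983, -0.941]
force: [-0.5, 0.4, -0.4]
width: 0.528
gripper_force: 0.0
```

>>> {"name": "carry_out", "arguments": {
  "commands": [
    [0,0,0,0,0,0,0],
    [0,0,0,0,0,0,0],
    [0,0,0,0,0,0,0],
    [0,0,0,0,0,0,0],
    [0,0,0,0,0,0,0],
    [0,0,0,0,0,0,0],
    [0,0,0,0,0,0,0]
  ],
  "squeeze": 20
}}

```text
clock: 4.75
position: [0.5499, 0.2587, 0.0762]
ee_rot: [0.074, -2.984, -0.941]
force: [-0.2, -0.4, -0.4]
width: 0.108
gripper_force: 20.0
```

>>> {"name": "carry_out", "arguments": {
  "commands": [
    [0,0,0.05,-0.2,0,0,0],
    [0,0,0.05,-0.5,0,0,0],
    [0,0,0,-0.8,0,0,0],
    [0,0,0,-0.9,0,0,0],
    [0,0,0,-0.9,0,0,0],
    [0,0,0,-0.6,0,0,0],
    [0,0,0,-0.2,0,0,0]
  ],
  "squeeze": 30
}}

```text
clock: 5.45
position: [0.5536, 0.2007, 0.1635]
ee_rot: [0.073, -2.987, -0.941]
force: [-0.4, -0.4, -2.5]
width: 0.106
gripper_force: 30.0
```

```bash
cat > hold.py <<'E'
from plan import *
def held(n):
    d=grab(n);W=cloud(d);c=d['pixels'].astype(int);p=np.array(d['state']['position']);R=Ro.from_rotvec(d['state']['ee_rot'])
    q=(W-p)@R.as_matrix()
    m=((c[...,0]>90)&(c[...,0]>2*c[...,1])&(c[...,0]>2*c[...,2]))|((c[...,2]>90)&(c[...,2]>1.5*c[...,0]))
    m&=(abs(q[...,0])<.075)&(abs(q[...,1])<.03)&(q[...,2]>-.06)&(q[...,2]<.09)
    Q=q[m]; print(n,len(Q),'tool-frame pct',np.percentile(Q,[1,50,99],axis=0).round(4).tolist()); 
    r=cv2.minAreaRect((Q[:,[0,2]]*1000).astype(np.float32)); print('  rect xz',r)
    c0=Q.mean(0);V=np.linalg.svd(Q-c0,full_matrices=False)[2];print('  normal',V[2].round(3))
    return d
if __name__=='__main__':
    for n in('scene','side','wrist'): d=held(n); 
    print(pose()[0],arm.observe()['width'],arm.observe()['gripper_force'])
    save(load('scene'),'s2')
    # above slot: cassette centre -> TCP +15mm up; free height
    rows(slot+np.array([0,0,.065+.16]),RS)
E
python3 hold.py
```

```text
scene 1364 tool-frame pct [[-0.0502, -0.0036, -0.0329], [-0.0205, 0.0052, 0.0212], [0.0483, 0.0071, 0.0656]]
  rect xz ((0.6265716552734375, 9.828357696533203), (114.10011291503906, 103.8435287475586), 89.16211700439453)
  normal [ 0.031 -1.     0.003]
side 209 tool-frame pct [[-0.0172, -0.0075, -0.0357], [0.0356, -0.0042, 0.0106], [0.0526, 0.0029, 0.0576]]
  rect xz ((24.619056701660156, 7.606330871582031), (75.795654296875, 100.5946044921875), 13.758042335510254)
  normal [-0.062  0.998  0.026]
wrist 4000 tool-frame pct [[-0.0285, -0.0036, -0.0344], [0.0275, 0.001, -0.033], [0.0498, 0.0059, 0.0502]]
  rect xz ((33.576744079589844, -3.3561325073242188), (126.27397918701172, 62.87221908569336), 50.52180099487305)
  normal [ 0.    -1.    -0.001]
[0.55228843 0.20237389 0.16157867] 0.10624837973200196 29.996636509895325
22 rows of [0.12, -0.83, -0.45, 0.28, 0.04, -0.11]
```

>>> {"name": "carry_out", "arguments": {
  "commands": [
    [0,0.12,-0.4,-0.6,0.2,0.02,-0.05],
    [0,0.12,-0.83,-0.6,0.28,0.04,-0.11],
    [0,0.12,-0.83,-0.45,0.28,0.04,-0.11],
    [0,0.12,-0.83,-0.45,0.28,0.04,-0.11],
    [0,0.12,-0.83,-0.45,0.28,0.04,-0.11],
    [0,0.12,-0.83,-0.45,0.28,0.04,-0.11],
    [0,0.12,-0.83,-0.45,0.28,0.04,-0.11],
    [0,0.12,-0.83,-0.45,0.28,0.04,-0.11]
  ]
}}

```text
clock: 6.4
position: [0.5434, 0.0171, 0.1685]
ee_rot: [0.214, -3.06, -0.612]
force: [-0.1, -0.5, -2.0]
width: 0.108
gripper_force: 30.0
```

>>> {"name": "carry_out", "arguments": {
  "commands": [
    [0,0.12,-0.83,-0.45,0.28,0.04,-0.11],
    [0,0.12,-0.83,-0.45,0.28,0.04,-0.11],
    [0,0.12,-0.83,-0.45,0.28,0.04,-0.11],
    [0,0.12,-0.83,-0.45,0.28,0.04,-0.11],
    [0,0.12,-0.83,-0.45,0.28,0.04,-0.11],
    [0,0.12,-0.83,-0.45,0.28,0.04,-0.11],
    [0,0.12,-0.83,-0.45,0.28,0.04,-0.11],
    [0,0,0,0,0,0,0]
  ]
}}

```text
clock: 7.2
position: [0.5511, -0.1501, 0.201]
ee_rot: [0.336, -3.1, -0.302]
force: [-0.5, -0.0, -1.2]
width: 0.106
gripper_force: 30.0
```

```bash
python3 - <<'E'
from plan import *
print(arm.observe()['joints'].round(2),pose()[0])
rows(slot+np.array([0,0,.065+.16]),RS)
E
```

```text
[ 0.06  0.43  0.32  1.69 -0.33  1.16  2.3 ] [ 0.55108119 -0.1500985   0.2010048 ]
7 rows of [0.11, -0.84, -0.38, 0.27, 0.03, -0.12]
```

>>> {"name": "carry_out", "arguments": {
  "commands": [
    [0,0,-0.1,-1,0,0,0],
    [0,0.11,-0.7,-0.7,0.27,0.03,-0.12],
    [0,0.11,-0.84,-0.3,0.27,0.03,-0.12],
    [0,0.11,-0.84,-0.3,0.27,0.03,-0.12],
    [0,0.11,-0.84,-0.3,0.27,0.03,-0.12],
    [0,0.11,-0.84,-0.2,0.27,0.03,-0.12],
    [0,0.11,-0.84,0,0.27,0.03,-0.12],
    [0,0.11,-0.84,0,0.27,0.03,-0.12]
  ]
}}

```text
clock: 8.0
position: [0.5705, -0.3047, 0.2514]
ee_rot: [0.475, -3.103, -0.008]
force: [0.4, -0.2, -1.7]
width: 0.103
gripper_force: 30.0
```

>>> {"name": "carry_out", "arguments": {
  "commands": [
    [0,0,0,0,0,0,0],
    [0,0,0,0,0,0,0]
  ]
}}

```text
clock: 8.2
position: [0.5702, -0.3033, 0.2513]
ee_rot: [0.472, -3.103, -0.012]
force: [-0.0, 0.7, -1.6]
width: 0.102
gripper_force: 30.0
```

```bash
python3 - <<'E'
from hold import *
for n in('scene','side','wrist'): held(n)
print(arm.observe()['joints'].round(2),pose()[0])
save(load('wrist'),'w3');save(load('side'),'sd3')
for n in ('scene','side','wrist'):
    d=load(n);W=cloud(d);c=d['pixels'].astype(int)
    m=(c[...,1]>1.4*c[...,0])&(c[...,1]>1.2*c[...,2])&(np.linalg.norm(W-(slot+[0,0,.01]),axis=-1)<.085)
    P=W[m]
    if len(P)>9: print(n,'green',len(P),cv2.minAreaRect((P[:,:2]*1000).astype(np.float32)))
    if n!='side': continue
for n in('scene','side','wrist'):
    W=cloud(load(n));m=(np.hypot(W[...,0]-.55,W[...,1]+.24)<.075)&(abs(W[...,2]-.125)<.004);P=W[m]
    if len(P)>9: print(n,'tops',len(P),P.mean(0),cv2.minAreaRect((P[:,:2]*1000).astype(np.float32)))
rows(slot+np.array([0,0,.065+.16]),RS)
E
```

```text
scene 239 tool-frame pct [[-0.0517, -0.0046, -0.0344], [-0.0481, 0.0011, 0.0047], [0.0314, 0.0067, 0.0622]]
  rect xz ((-3.0024375915527344, 15.381053924560547), (97.3998031616211, 99.62002563476562), 0.10327476263046265)
  normal [ 0.069 -0.998  0.013]
side 362 tool-frame pct [[-0.0154, -0.0063, -0.0332], [0.0464, -0.0023, 0.0082], [0.0526, 0.0039, 0.0652]]
  rect xz ((13.709774017333984, 18.085025787353516), (104.4524917602539, 78.6927261352539), 89.40282440185547)
  normal [-0.043  0.999  0.015]
wrist 4042 tool-frame pct [[-0.0286, -0.0044, -0.0348], [0.028, 0.0006, -0.0333], [0.0497, 0.0052, 0.0539]]
  rect xz ((33.457305908203125, -4.0923614501953125), (125.91845703125, 63.05583190917969), 50.2566032409668)
  normal [-0.  1. -0.]
[ 0.16  0.47  0.38  1.5  -0.18  1.22  2.44] [ 0.57050839 -0.30232126  0.25174978]
scene green 102 ((594.6027221679688, -300.31341552734375), (86.5103530883789, 48.90635681152344), 48.46107864379883)
side green 213 ((570.6050415039062, -305.0381774902344), (133.1922149658203, 20.47054672241211), 16.950092315673828)
wrist green 206 ((529.0004272460938, -316.0899658203125), (41.78937530517578, 16.60141372680664), 17.23897361755371)
scene tops 295 [ 0.55449057 -0.2370852   0.12501747] ((550.7890625, -238.88021850585938), (101.60590362548828, 56.1512451171875), 17.9407901763916)
side tops 318 [ 0.54769427 -0.2412694   0.12415607] ((550.1266479492188, -240.34649658203125), (101.3328857421875, 55.64836883544922), 17.2382869720459)
wrist tops 2705 [ 0.54790342 -0.24009768  0.12630465] ((550.5016479492188, -238.78907775878906), (100.1906509399414, 55.27742004394531), 17.154821395874023)
1 rows of [0.04, -0.06, 0.07, 0.08, -0.01, -0.0]
```

View pics/w3.png

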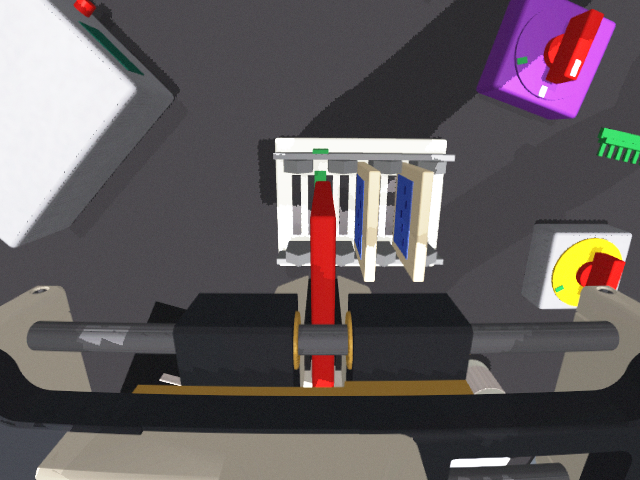

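View pics/sd3.png

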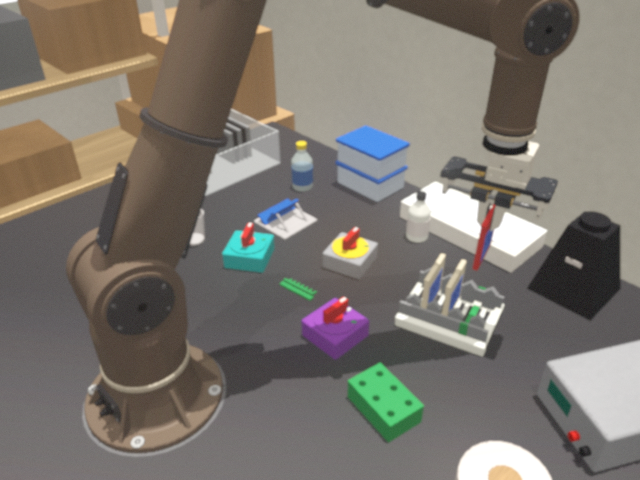

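The wrist view shows the cassette (red, from (323,190) down to (323,385)) in line with the green slot marker at (320,165), with the ivory cassettes at (367,220) and (410,220). The side view shows it hanging upright above the rack at (485,235). I'm lowering it now.

>>> {"name": "carry_out", "arguments": {
  "commands": [
    [0,0.02,0,0.4,0.08,0,0.02],
    [0,0.02,0,0.8,0,0,0],
    [0,0,0,0.8,0,0,0],
    [0,0,0,0.8,0,0,0],
    [0,0,0,0.7,0,0,0],
    [0,0,0,0.3,0,0,0],
    [0,0,0,0,0,0,0],
    [0,0,0,0,0,0,0]
  ]
}}

```text
clock: 9.15
position: [0.5696, -0.3034, 0.1575]
ee_rot: [0.471, -3.106, 0.002]
force: [0.1, 0.5, -0.7]
width: 0.109
gripper_force: 30.0
```

```bash
sed -i 's/^slot=.*/slot=np.array([.5705,-.3035,.025]); RS=down(107.2)/' plan.py; python3 - <<'E'
from plan import *
p,R=pose();print(p)
print((R.inv().apply(slot+[0,0,.0657]-p)/.025).round(2),((R.inv()*RS).as_rotvec()/.1).round(2))
d=grab('scene'); cv2.imwrite('pics/s4.png',cv2.resize(d['pixels'][130:280,110:310,::-1],(800,600),interpolation=3))
E
```

```text
[ 0.56960084 -0.30344985  0.15753182]
[-0.04 -0.01  2.67] [-0.01 -0.01  0.01]
```

View pics/s4.png

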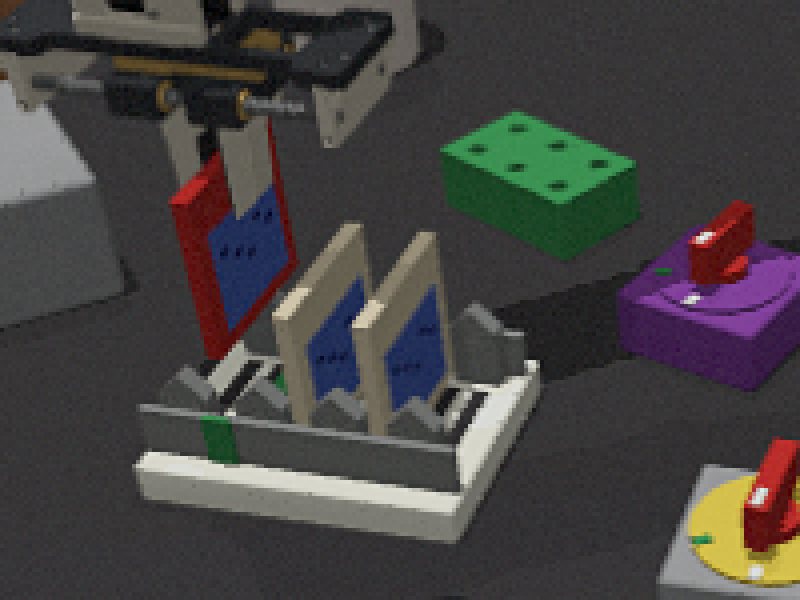

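The crop shows the cassette's lower edge at (215,355), in line with the slot's green tab at (220,440) and clear of its neighbours.

>>> {"name": "carry_out", "arguments": {
  "commands": [
    [0,-0.03,0,0.35,0,0,0],
    [0,0,0,0.4,0,0,0],
    [0,0,0,0.4,0,0,0],
    [0,0,0,0.4,0,0,0],
    [0,0,0,0.35,0,0,0],
    [0,0,0,0.3,0,0,0],
    [0,0,0,0,0,0,0]
  ]
}}

```text
clock: 9.9
position: [0.5693, -0.3029, 0.1005]
ee_rot: [0.47, -3.103, -0.0]
force: [0.2, -0.2, -2.4]
width: 0.107
gripper_force: 30.0
```

>>> {"name": "carry_out", "arguments": {
  "commands": [
    [0,0,0,0.12,0,0,0],
    [0,0,0,0.12,0,0,0],
    [0,0,0,0.1,0,0,0],
    [0,0,0,0,0,0,0],
    [0,0,0,0,0,0,0]
  ]
}}

```text
clock: 10.4
position: [0.57, -0.3033, 0.0936]
ee_rot: [0.47, -3.105, 0.001]
force: [-0.2, 1.0, -1.5]
width: 0.105
gripper_force: 30.0
```

>>> {"name": "carry_out", "arguments": {
  "commands": [
    [0,0,0,0.05,0,0,0],
    [0,0,0,0.05,0,0,0],
    [0,0,0,0,0,0,0],
    [0,0,0,0,0,0,0]
  ]
}}

```text
clock: 10.8
position: [0.5701, -0.3036, 0.093]
ee_rot: [-0.47, 3.106, -0.002]
force: [-5.5, 3.7, 15.0]
width: 0.109
gripper_force: 30.0
```

>>> {"name": "carry_out", "arguments": {
  "commands": [
    [0,0,0,-0.04,0,0,0],
    [0.2,0,0,0,0,0,0],
    [0.28,0,0,0,0,0,0],
    [0.28,0,0,0,0,0,0],
    [0.28,0,0,0,0,0,0]
  ]
}}

```text
clock: 11.3
position: [0.5699, -0.3032, 0.0918]
ee_rot: [0.47, -3.105, 0.001]
force: [-0.9, -0.1, -0.0]
width: 0.277
gripper_force: 0.0
```

```bash
cat > chk.py <<'E'
from plan import *
RSm=RS.as_matrix()
for n in('scene','side','wrist'):
    d=grab(n);W=cloud(d);c=d['pixels'].astype(int)
    q=(W-slot)@np.stack([RSm[:,1],-RSm[:,0],[0,0,1]],1)  # across, along, up
    m=((c[...,0]>90)&(c[...,0]>2*c[...,1])&(c[...,0]>2*c[...,2]))&(abs(q[...,0])<.03)&(abs(q[...,1])<.08)&(q[...,2]>0)&(q[...,2]<.14)
    print(n,m.sum(),np.percentile(q[m],[1,50,99],axis=0).round(4).tolist())
    m=(np.hypot(W[...,0]-.55,W[...,1]+.24)<.075)&(abs(W[...,2]-.125)<.004);P=W[m]
    if len(P)>9: print('  ivory tops',len(P),cv2.minAreaRect((P[:,:2]*1000).astype(np.float32)))
print(arm.observe()['width'],arm.observe()['force'],arm.observe()['gripper_force'])
E
python3 chk.py
```

```text
scene 151 [[-0.0049, -0.0114, 0.0284], [0.0003, 0.0471, 0.0912], [0.0052, 0.0509, 0.1028]]
  ivory tops 374 ((557.7471923828125, -260.4931640625), (102.69234466552734, 100.39973449707031), 17.362642288208008)
side 281 [[-0.0057, -0.0519, 0.0297], [-0.0011, -0.0378, 0.0953], [0.0145, 0.0448, 0.102]]
  ivory tops 367 ((553.0679321289062, -262.85546875), (101.69230651855469, 99.68120574951172), 13.402674674987793)
wrist 4095 [[-0.0043, -0.0502, 0.012], [0.0006, -0.0282, 0.1014], [0.0055, 0.0272, 0.1029]]
  ivory tops 9241 ((548.3966674804688, -262.384033203125), (83.51486206054688, 100.38926696777344), 16.655038833618164)
0.280532633615162 [-0.70894341 -0.2337397  -0.17316947] 0.0
```

Seated and centred, with its top about 101 mm above the slot floor. I'm retracting and heading for the switch.

>>> {"name": "carry_out", "arguments": {
  "commands": [
    [0.28,0,0,-0.3,0,0,0],
    [0.28,0,0,-0.7,0,0,0],
    [0.28,0,0,-0.9,0,0,0],
    [0.28,0,0,-0.9,0,0,0],
    [0.28,0,0,-0.9,0,0,0],
    [0.28,0,0,-0.6,0,0,0],
    [0.28,0,0,0,0,0,0],
    [0.28,0,0,0,0,0,0]
  ]
}}

```text
clock: 12.25
position: [0.57, -0.3031, 0.1995]
ee_rot: [0.47, -3.105, 0.001]
force: [-0.2, -0.1, -0.4]
width: 0.277
gripper_force: 0.0
```

```bash
python3 chk.py; python3 - <<'E'
from plan import *
d=load('wrist');W=cloud(d);c=d['pixels'].astype(int);P=W
m=(np.hypot(W[...,0]-.548,W[...,1]-.024)<.04)&(abs(W[...,2]-.085)<.005)
if m.sum()>9: print('handle',m.sum(),cv2.minAreaRect((W[m][:,:2]*1000).astype(np.float32)))
m=(np.hypot(W[...,0]-.548,W[...,1]-.024)<.075)&(abs(W[...,2]-.045)<.004)
if m.sum()>9: print('box',m.sum(),cv2.minAreaRect((W[m][:,:2]*1000).astype(np.float32)))
rows(sw+[0,0,.16],down(102))
print(pose()[0])
E
```

```text
scene 194 [[-0.0046, -0.048, 0.0295], [0.0007, 0.0397, 0.0993], [0.0052, 0.0514, 0.1026]]
  ivory tops 390 ((557.699462890625, -259.8209533691406), (101.21141815185547, 100.5112533569336), 17.61826515197754)
side 306 [[-0.0056, -0.0525, 0.0277], [-0.0016, -0.0298, 0.0974], [0.0043, 0.0462, 0.102]]
  ivory tops 430 ((556.475341796875, -261.4849853515625), (104.93522644042969, 100.01959991455078), 16.517383575439453)
wrist 1952 [[-0.0042, -0.0501, 0.024], [0.0004, -0.0088, 0.1015], [0.0054, 0.0479, 0.1031]]
  ivory tops 4681 ((552.774658203125, -261.1184387207031), (91.13834381103516, 99.7739486694336), 17.331443786621094)
0.2785836694013247 [-0.1923089   0.36424454  0.19786276] 0.0
box 1409 ((547.5813598632812, 1.3396873474121094), (86.06639099121094, 58.54838943481445), 17.254919052124023)
14 rows of [-0.18, 0.92, 0.11, 0.0, -0.0, 0.07]
[ 0.56949619 -0.30274132  0.19833092]
```

>>> {"name": "carry_out", "arguments": {
  "commands": [
    [0.28,-0.1,0.5,0,0,0,0],
    [0.4,-0.18,0.92,0,0,0,0.05],
    [0.5,-0.18,0.92,0,0,0,0.05],
    [0.6,-0.18,0.92,0,0,0,0.05],
    [0.6,-0.18,0.92,0,0,0,0.05],
    [0.6,-0.18,0.92,0,0,0,0.05],
    [0.6,-0.18,0.92,0,0,0,0.05],
    [0.6,-0.18,0.92,0,0,0,0.05]
  ]
}}

```text
clock: 13.2
position: [0.5529, -0.1251, 0.1988]
ee_rot: [0.416, -3.112, 0.0]
force: [-0.2, -0.2, -0.4]
width: 0.602
gripper_force: 0.0
```

>>> {"name": "carry_out", "arguments": {
  "commands": [
    [0.6,-0.18,0.92,0,0,0,0.05],
    [0.6,-0.18,0.92,0,0,0,0.05],
    [0.6,-0.18,0.92,0,0,0,0.05],
    [0.6,-0.18,0.92,0.2,0,0,0.05],
    [0.6,-0.18,0.92,0.2,0,0,0.05],
    [0.6,-0.18,0.92,0.2,0,0,0.05],
    [0.6,-0.1,0.4,0,0,0,0],
    [0.6,0,0,0,0,0,0]
  ]
}}

```text
clock: 14.0
position: [0.5449, 0.0256, 0.1839]
ee_rot: [0.374, -3.117, 0.001]
force: [-0.0, 0.2, -1.2]
width: 0.6
gripper_force: 0.0
```

```bash
python3 - <<'E'
from plan import *
print(pose()[0],arm.observe()['joints'].round(2))
for n in('wrist','scene'):
    d=grab(n);W=cloud(d);c=d['pixels'].astype(int)
    m=(np.hypot(W[...,0]-.548,W[...,1]-.024)<.04)&(abs(W[...,2]-.085)<.005)
    if m.sum()>9: print('handle',m.sum(),cv2.minAreaRect((W[m][:,:2]*1000).astype(np.float32)),W[m].mean(0))
    m=(np.hypot(W[...,0]-.548,W[...,1]-.024)<.08)&(abs(W[...,2]-.045)<.004)
    if m.sum()>9: print('box',m.sum(),cv2.minAreaRect((W[m][:,:2]*1000).astype(np.float32)))
save(load('wrist'),'w5')
rows(sw+[0,0,.16],down(102))
E
```

```text
[0.54485021 0.02555667 0.18390664] [-0.38  0.35  0.31  1.84 -0.13  0.97  1.8 ]
handle 1272 ((547.8380126953125, 25.059967041015625), (59.36642074584961, 13.634719848632812), 13.288262367248535) [0.54632157 0.02454007 0.08644672]
box 5129 ((548.0728759765625, 24.96283721923828), (99.61437225341797, 100.236328125), 17.086111068725586)
handle 143 ((548.3243408203125, 25.487159729003906), (60.398773193359375, 13.865267753601074), 12.46100902557373) [0.55084066 0.02657961 0.08533571]
box 918 ((548.4183349609375, 25.59185028076172), (104.37290954589844, 99.55364227294922), 16.862329483032227)
2 rows of [-0.06, 0.01, 0.49, -0.01, -0.01, 0.13]
```

View pics/w5.png

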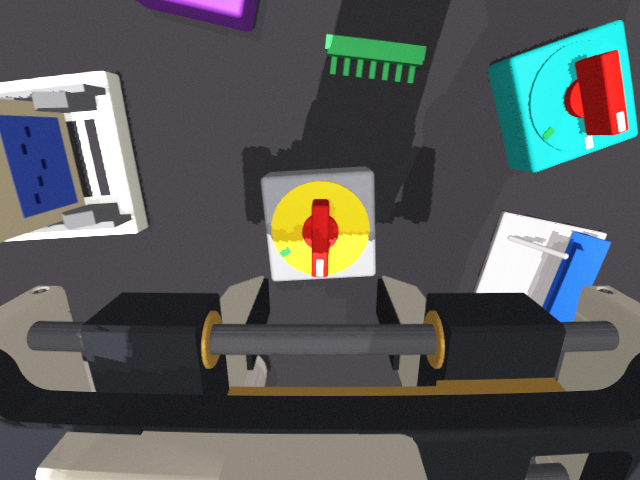

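The wrist view shows the yellow-disc switch at (320,230), the bar between the pads with its pointer at (320,268), and the green mark clockwise of it at (286,252). I'm lowering onto the bar.

```bash
sed -i 's/^sw=.*/sw=np.array([.548,.025,0])/' plan.py; python3 -c "
from plan import *
rows(sw+[0,0,.062],down(103.3))"
```

```text
6 rows of [-0.02, 0.01, 0.82, -0.0, -0.0, 0.01]
```

>>> {"name": "carry_out", "arguments": {
  "commands": [
    [0.6,-0.1,0.04,0.5,0,0,0.06],
    [0.6,-0.02,0,0.9,0,0,0],
    [0.6,0,0,0.9,0,0,0],
    [0.6,0,0,0.9,0,0,0],
    [0.6,0,0,0.8,0,0,0],
    [0.6,0,0,0.5,0,0,0],
    [0.6,0,0,0.3,0,0,0],
    [0.6,0,0,0,0,0,0]
  ]
}}

```text
clock: 14.9
position: [0.5474, 0.0245, 0.0634]
ee_rot: [0.358, -3.119, 0.002]
force: [0.2, -0.1, -0.6]
width: 0.6
gripper_force: 0.0
```

```bash
python3 -c "
from plan import *
p,R=pose();print(p,arm.observe()['force'])
rows(sw+[0,0,.062],down(103.3))"
```

```text
[0.54743782 0.02451089 0.06335972] [ 0.19646635 -0.12928657 -0.60049837]
1 rows of [-0.03, 0.01, 0.05, -0.01, -0.03, -0.03]
```

>>> {"name": "carry_out", "arguments": {
  "commands": [
    [0,-0.03,0,0,0,0,0],
    [0,0,0,0,0,0,0],
    [0,0,0,0,0,0,0],
    [0,0,0,0,0,0,0],
    [0,0,0,0,0,0,0],
    [0,0,0,0,0,0,0],
    [0,0,0,0,0,0,0],
    [0,0,0,0,0,0,0]
  ],
  "squeeze": 25
}}

```text
clock: 15.7
position: [0.5488, 0.0248, 0.0644]
ee_rot: [0.359, -3.12, 0.002]
force: [0.2, -3.3, 3.3]
width: 0.152
gripper_force: 25.0
```

>>> {"name": "carry_out", "arguments": {
  "commands": [
    [0,0,0,0,0,0,0.5],
    [0,0,0,0,0,0,0.8],
    [0,0,0,0,0,0,0.8],
    [0,0,0,0,0,0,0.8],
    [0,0,0,0,0,0,0.8],
    [0,0,0,0,0,0,0.8],
    [0,0,0,0,0,0,0.8],
    [0,0,0,0,0,0,0]
  ]
}}

```text
clock: 16.5
position: [0.5488, 0.0247, 0.0644]
ee_rot: [-0.473, -3.106, 0.003]
force: [-0.1, -3.5, 4.2]
width: 0.155
gripper_force: 25.0
```

>>> {"name": "carry_out", "arguments": {
  "commands": [
    [0,0,0,0,0,0,0.8],
    [0,0,0,0,0,0,0.8],
    [0,0,0,0,0,0,0.8],
    [0,0,0,0,0,0,0.8],
    [0,0,0,0,0,0,0.8],
    [0,0,0,0,0,0,0.4],
    [0,0,0,0,0,0,0],
    [0,0,0,0,0,0,0]
  ]
}}

```text
clock: 17.3
position: [0.5488, 0.0247, 0.0644]
ee_rot: [1.134, 2.93, -0.003]
force: [-0.9, -4.3, 5.7]
width: 0.15
gripper_force: 25.0
```

```bash
python3 -c "
from plan import *
p,R=pose();ty=R.as_matrix()[:,1];print(p,'yaw',np.degrees(np.arctan2(ty[1],ty[0])),arm.observe()['force'],arm.observe()['ft_torque'],arm.observe()['joints'])"
```

```text
[0.5488006  0.02468618 0.06436129] yaw 47.67054344809652 [-0.8501795  -4.26249136  5.68240433] [-9.65215987e-01 -1.58505678e-04 -8.22642418e-02] [-0.52663419  0.5509438   0.54028667  1.96373353 -0.41016845  0.73642833
  1.08966328]
```

>>> {"name": "carry_out", "arguments": {
  "commands": [
    [0.5,0,0,0,0,0,0],
    [0.5,0,0,0,0,0,0],
    [0.5,0,0,0,0,0,0],
    [0.5,0,0,-0.4,0,0,0],
    [0.5,0,0,-0.9,0,0,0],
    [0.5,0,0,-0.9,0,0,0],
    [0.5,0,0,-0.9,0,0,0],
    [0.5,0,0,-0.9,0,0,0]
  ]
}}

```text
clock: 18.1
position: [0.5485, 0.0254, 0.1657]
ee_rot: [-1.136, -2.928, 0.002]
force: [0.6, 0.6, -0.3]
width: 0.496
gripper_force: 0.0
```

>>> {"name": "carry_out", "arguments": {
  "commands": [
    [0.5,0,0,-0.5,0,0,0],
    [0.5,0,0,0,0,0,0],
    [0.5,0,0,0,0,0,0],
    [0.5,0,0,0,0,0,0]
  ]
}}

```text
clock: 18.5
position: [0.5479, 0.0255, 0.1756]
ee_rot: [-1.136, -2.927, 0.004]
force: [-0.2, 0.1, 0.3]
width: 0.502
gripper_force: 0.0
```

```bash
python3 chk.py; python3 - <<'E'
from plan import *
for n in('wrist','scene'):
    d=load(n);W=cloud(d)
    m=(np.hypot(W[...,0]-.548,W[...,1]-.025)<.04)&(abs(W[...,2]-.085)<.005)
    print('handle',m.sum(),cv2.minAreaRect((W[m][:,:2]*1000).astype(np.float32)))
save(load('scene'),'s6')
E
```

```text
scene 195 [[-0.0044, -0.046, 0.0295], [0.0006, 0.0367, 0.0993], [0.0054, 0.0514, 0.1023]]
  ivory tops 399 ((557.5390014648438, -260.39874267578125), (100.73399353027344, 101.5125732421875), 17.74899673461914)
side 292 [[-0.0056, -0.0528, 0.0285], [-0.0013, -0.0235, 0.0977], [0.0202, 0.0454, 0.1022]]
  ivory tops 426 ((556.6468505859375, -260.92633056640625), (101.9034194946289, 99.9796371459961), 16.805173873901367)
handle 1352 ((548.019287109375, 25.351511001586914), (13.719714164733887, 59.20103073120117), 47.25061798095703)
handle 173 ((548.6703491210938, 25.448261260986328), (16.648136138916016, 59.766475677490234), 45.85166549682617)Traceback (most recent call last):
  File "chk.py", line 7, in <module>
    print(n,m.sum(),np.percentile(q[m],[1,50,99],axis=0).round(4).tolist())
                    ~~~~~~~~~~~~~^^^^^^^^^^^^^^^^^^^^^^^
    return _quantile_unchecked(
        a, q, axis, out, overwrite_input, method, keepdims, weights)
    return _ureduce(a,
                    func=_quantile_ureduce_func,
    ...<5 lines>...
                    overwrite_input=overwrite_input,
                    method=method)
    r = func(a, **kwargs)
    result = _quantile(arr,
                       quantiles=q,
    ...<2 lines>...
                       out=out,
                       weights=wgt)
    slices_having_nans = np.isnan(arr[-1, ...])
                                  ~~~^^^^^^^^^
IndexError: index -1 is out of bounds for axis 0 with size 0
```

View pics/s6.png

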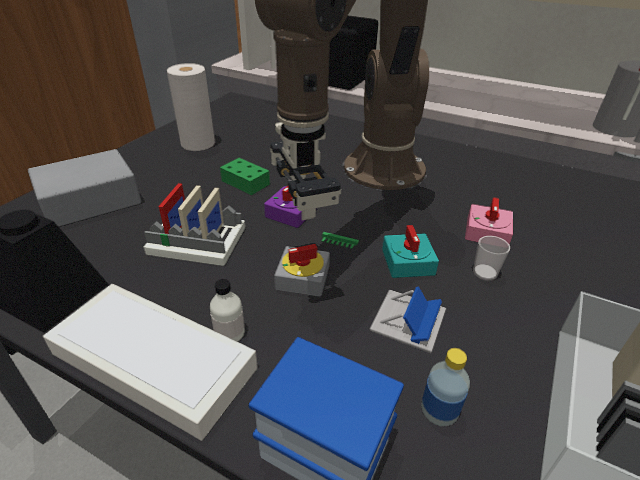

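The picture shows the red cassette seated at (172,212) beside the two ivory ones. The handle at (303,254) is turned to the green mark, measured at about 59.8° (1.04 rad), and nothing else has moved. I'm handing the job in.

```bash
python3 -c "
from cell import arm
print(arm.sign_off())"
```

```text
the job is handed in; nothing more can be done
None
```

The red cassette is seated in the green-marked slot and released, the fan switch is at its stop (about 1.04 rad measured), and the job was handed in at about 19 s; no verdict came back.

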